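# Line up the lab vessels by height on the sorting rail

### The job

Line up the four vessels on the rail in order of height: the shortest on the mark next to the black stop block, then taller step by step, with the tallest on the mark farthest from the block. Each vessel is to stand upright on the rail, well centred on its own round mark, and be let go.

Things in the scene. Friction and masses are not known exactly. Their poses are not given: they have to be found in the camera images.
- cuvette: The shortest vessel: a stoppered clear quartz cuvette standing upright, a square column 12 x 13 mm and 51 mm tall, about 12 g. Origin: centre of its underside; z up, x and y square to its faces.
- vial: The second shortest: a round clear sample vial with black screw cap standing upright, 27 mm across (cap 24 mm), 68 mm tall, about 28 g. Origin: centre of its underside; z up.
- square_bottle: The second tallest: a white square plastic bottle with white cap standing upright, body 54 x 54 mm with rounded corners up to 85 mm, then a 35 mm wide cap, 103 mm tall in all, about 120 g. Origin: centre of its underside; z up, x and y square to its faces.
- flask: The tallest: a clear glass volumetric flask with glass stopper standing upright, bulb 56 to 62 mm across up to 42 mm height, above it a slim straight neck 17 mm across, 138 mm tall, about 75 g. Can be held by the neck at about 95 mm. Origin: centre of its underside; z up.
- stop_block: The black stop block fixed on one end of the rail (either end, it changes): 56 x 18 mm, 30 mm tall with a steel thumbscrew on top to 42 mm. The other end carries only a flat steel plate 3 mm thick. Origin: centre of its underside, 60 mm from the middle of the nearest mark.
- rail: Aluminium strip fixed flat on the worktop, 350 x 70 mm, 6 mm thick, with four round marks. Origin: centre of its underside; y along it (to the left), x across it (away from the robot), z up. Keep clear: a black computer tower with a scanner on top, 0.43 m tall, stands left of it, reaching forward to x = 0.45 between y = 0.1 and 0.35; a tall white machine stands right of it, beyond y = -0.37.
- mark_a: Round mark at the +y (left) end of the rail: a flat black ring 60 mm across with a dot in the middle, on the rail's upper face and practically flush with it. The marks are 70 mm apart. Origin: its middle, 6 mm above the worktop, where a vessel's underside rests; axes as the rail's.
- mark_b: Round mark second from the left: a flat black ring 60 mm across with a dot in the middle, on the rail's upper face and practically flush with it. The marks are 70 mm apart. Origin: its middle, 6 mm above the worktop, where a vessel's underside rests; axes as the rail's.
- mark_c: Round mark third from the left: a flat black ring 60 mm across with a dot in the middle, on the rail's upper face and practically flush with it. The marks are 70 mm apart. Origin: its middle, 6 mm above the worktop, where a vessel's underside rests; axes as the rail's.
- mark_d: Round mark at the -y (right) end of the rail: a flat black ring 60 mm across with a dot in the middle, on the rail's upper face and practically flush with it. The marks are 70 mm apart. Origin: its middle, 6 mm above the worktop, where a vessel's underside rests; axes as the rail's.

How it is judged:
At the end, for the whole second after the job is handed in: Counted from the stop block, the four marks carry the cuvette, the vial, the square bottle and the flask, each released, at rest, upright within 0.12 rad, resting on the rail with its underside 2 to 10 mm above the worktop, and its middle within 14 mm of the middle of its mark (angle between each of cuvette, vial, square_bottle, flask's own z axis and vertical below 0.12 rad and z of cuvette in the frame of rail between 0.002 and 0.01 m and linear speed of each of cuvette, vial, square_bottle, flask below 0.02 m/s and angular speed of each of cuvette, vial, square_bottle, flask below 0.2 rad/s and z of vial in the frame of rail between 0.002 and 0.01 m and z of square_bottle in the frame of rail between 0.002 and 0.01 m and z of flask in the frame of rail between 0.002 and 0.01 m and ((horizontal distance between stop_block and mark_a below 0.1 m and horizontal distance between cuvette and mark_a below 0.014 m and horizontal distance between vial and mark_b below 0.014 m and horizontal distance between square_bottle and mark_c below 0.014 m and horizontal distance between flask and mark_d below 0.014 m) or (horizontal distance between stop_block and mark_d below 0.1 m and horizontal distance between cuvette and mark_d below 0.014 m and horizontal distance between vial and mark_c below 0.014 m and horizontal distance between square_bottle and mark_b below 0.014 m and horizontal distance between flask and mark_a below 0.014 m))); the robot touches nothing.
It also fails if it takes over 115 s, if anything falls off the work surface, if the arm or the gripper's body presses on something with over 40 N, if the wrist force passes 120 N, or if a joint passes its speed limit or range.

### The arm

A 6-joint arm with a two-finger parallel gripper is mounted at the origin on a cart in front of the work surface, level with it; the furniture and walls round the work are solid. World frame = base frame: x ahead of the robot, y to its left, z up, the work surface at z = 0. Lengths are in m, angles in rad, forces in N, time in s.
With the tool pointing down it reaches from about 0.225 to 0.875 m from the base axis. Payload 3.4 kg.
Tool frame: the origin (TCP) lies between the finger pads; the fingertips stand 25 mm ahead of it and the grasp point (between the pads) lies 6 mm ahead of it; z points along the fingers, y is the line along which they close (so a half turn about z gives the same grasp; the last joint's range is limited). The gripper opens to 85 mm and grips with 20 to 120 N. Pads are 22 mm wide; open, the fingers measure 114 mm over their backs; the gripper's body (76 mm by 85 mm) begins 54 mm behind the grasp point. The pads swing forward as they close: fully open they stand 13 mm farther back than shut.
Start: joints at [1.056, 0.276, 1.505, -0, 1.361, -0.121], TCP at [0.221, 0.531, 0.256] pointing down, gripper open.
Joint ranges: [-2.89, 2.89], [-0.75, 2.08], [0.22, 2.7], [-1.18, 4.32], [0.11, 2.71], [-2.7, 2.7]. Speed limits (rad/s): [2.57, 2.57, 3.14, 3.14, 3.14, 3.14].

### API

Orientations are given as a unit quaternion [w, x, y, z].
In Python, from bench import env gives the robot as it stands. The module is installed in compiled form; this text tells all that it offers.
- The arm moves only by the tool step_arm, never from a script. Its argument "rows" is a list of rows, each a list of 6 numbers: the shift along the tool's x, y, z in m, then the turn, a rotation vector about the tool's x, y, z in rad. A call has 1 to 5 rows; each row is the pose to reach, as a shift and turn from the pose commanded when the call began, along the tool's axes at that moment; what a row does not reach only later rows make up. A row lasts 1/12 s, in which the tool goes at most 41.7 mm and 7.16 degrees, less where a joint would pass 70% of its speed; a pose out of reach is approached as far as the arm can. A call with a gripper value outside its range is refused whole. "hand" is the finger opening in m, from 0 to 0.0854, set as the call begins (left out, the last holds). The fingers move at their own pace and stop on an object; "squeeze" is the grip in N (left out, the last holds). Time passes only in rows, so rows that repeat a pose let the fingers close. It gives the time, the measured TCP pose, the force, the opening and the grip force at its end, in the units of the state.
- env.get_state(): the state, without advancing time (a new reading comes with each control period).
- env.capture(name): name is "side" or "top"; returns the picture (480x640x3 uint8, red, green, blue); there is no depth.
- env.camera_model(name): a dict with "K" (3x3 intrinsics, pixels), "extrinsics" (4x4, takes a point from camera to world coordinates). Camera axes: x right, y up, looking along -z (the intrinsics and any distortion apply to the point x, -y, -z); pixel columns grow to the right and rows downward; lengths in m; the calibration is good to about 2 mm. A picture is of the moment at which its call begins. camera_model takes no time and is no camera call.
- env.finish_job(): hands the job in; it is judged then, once.
The state is a dict: "t": time; "joints": joint angles; "joint_vel": joint speeds; "joint_torque": joint torques, N m; "tcp_pos": TCP position; "eef_rot": TCP orientation; "force": force on the tool from outside, world axes, zero at the start; "ft_torque": the same for the moment, N m; "width": finger opening in m; "grasp_force": force on a finger pad.
Only numpy, scipy, OpenCV 4.12 (cv2) and the standard library are available. Lean on these libraries where they do the work, as an engineer would, in place of code of your own. Each camera call takes 0.05 s, during which the arm holds its last target. There are 200 camera calls.

## Working session

There is one attempt and no reset: what is moved stays moved. The work goes in short steps, Python scripts to look and compute and a tool call to move; the robot and the scene stay as the last step left them, time stands still between calls to the robot, and variables do not carry over. Pictures are saved under pics/ and viewed, at most 14 in all, crops included, and the job is handed in when it is done.

Besides the shell and the picture viewer there is one more tool, called after "Call:" as name(argument=value, ...), one argument or row to a line, values as JSON. step_arm: Moves the arm, as the interface text tells. Its arguments: {"type":"object","properties":{"rows":{"type":"array","items":{"type":"array","items":{"type":"number"}}},"hand":{"type":"number"},"squeeze":{"type":"number"}},"required":["rows"]}

```bash
mkdir -p pics; python3 - <<'E'
from bench import env
import cv2
s=env.get_state();print({k:s[k] for k in('t','joints','tcp_pos','eef_rot','width')})
for n in('side','top'):
    cv2.imwrite(f'pics/{n}0.png',env.capture(n)[:,:,::-1]);print(env.camera_model(n))
E
```

```text
{'t': 0.0, 'joints': array([ 1.05603653e+00,  2.76581073e-01,  1.50614861e+00, -1.95405059e-05,
        1.36065912e+00, -1.20975533e-01]), 'tcp_pos': array([0.22037964, 0.5305722 , 0.25544142]), 'eef_rot': array([-2.71611130e-04,  1.95620371e-01,  9.80679287e-01, -8.56071209e-04]), 'width': 0.08546087631764263}
{'K': array([[514.36149421,   0.        , 319.55059567],
       [  0.        , 514.36149421, 230.2602378 ],
       [  0.        ,   0.        ,   1.        ]]), 'extrinsics': array([[ 0.12637463,  0.38398416, -0.91465055, -0.23301615],
       [-0.99179335,  0.03089924, -0.12406126, -0.24683198],
       [-0.01937555,  0.92282252,  0.38473781,  0.38435379],
       [ 0.        ,  0.        ,  0.        ,  1.        ]])}
{'K': array([[584.59673239,   0.        , 314.04812314],
       [  0.        , 584.59673239, 238.99295292],
       [  0.        ,   0.        ,   1.        ]]), 'extrinsics': array([[ 0.02728001,  0.99458426, -0.10028937,  0.42634821],
       [-0.99960691,  0.02779092,  0.0037005 , -0.13591801],
       [ 0.00646759,  0.100149  ,  0.99495143,  0.94480424],
       [ 0.        ,  0.        ,  0.        ,  1.        ]])}
```

View pics/side0.png

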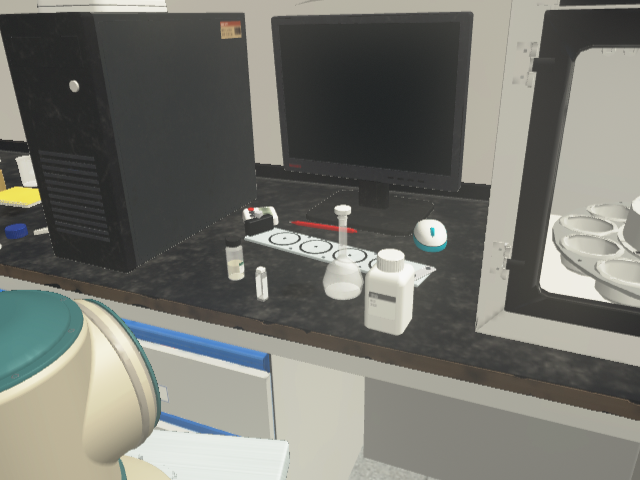

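View pics/top0.png

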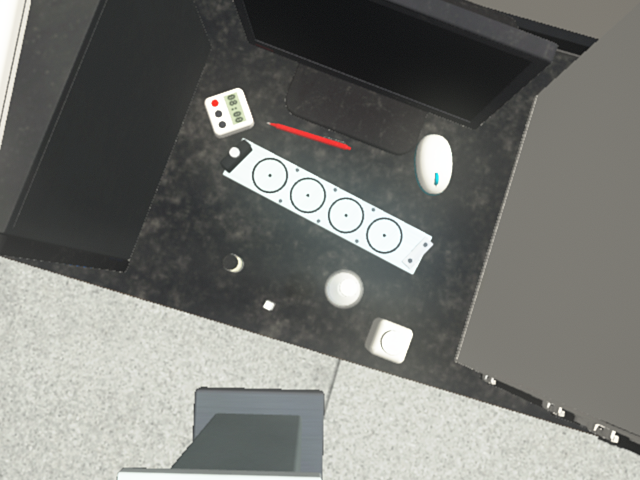

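The stop block is at the left end, next to mark_a near (269,175) in the top view. The other marks are near (307,195), (346,215) and (384,235). Tops in the same view: vial (234,263), cuvette (268,305), flask (344,288), bottle (391,341).

```bash
cat > h.py <<'E'
import numpy as np,cv2
from bench import env
def ray(n,u,v):
    m=env.camera_model(n);K=m['K'];E=m['extrinsics']
    d=E[:3,:3]@np.array([(u-K[0,2])/K[0,0],-(v-K[1,2])/K[1,1],-1]);return E[:3,3],d
def onz(n,u,v,z):
    o,d=ray(n,u,v);return o+d*(z-o[2])/d[2]
def proj(n,p):
    m=env.camera_model(n);E=m['extrinsics'];c=E[:3,:3].T@(np.array(p)-E[:3,3]);K=m['K']
    return np.array([K[0,2]+K[0,0]*c[0]/-c[2],K[1,2]-K[1,1]*c[1]/-c[2]])
E
python3 - <<'E'
from h import *
im=cv2.imread('pics/top0.png');g=cv2.cvtColor(im,6)
P=[]
for u,v in[(269,175),(307,195),(346,215),(384,235)]:
    w=g[v-5:v+6,u-5:u+6].astype(float);w=np.clip(w.max()-w-60,0,None)
    yy,xx=np.mgrid[-5:6,-5:6];c=(u+(xx*w).sum()/w.sum(),v+(yy*w).sum()/w.sum())
    P.append(onz('top',*c,.006));print(np.round(c,1),np.round(P[-1],4))
print('pitch',[np.linalg.norm(P[i+1]-P[i]) for i in range(3)],'dir',np.degrees(np.arctan2(*(P[0]-P[3])[[1,0]])))
m=(im.min(2)>110).astype(np.uint8)
for nm,x0,y0,x1,y1 in[('cuv',255,292,282,318),('bottle',355,310,425,370)]:
    k=np.zeros_like(m);k[y0:y1,x0:x1]=m[y0:y1,x0:x1]
    c=max(cv2.findContours(k,0,1)[0],key=cv2.contourArea);print(nm,cv2.minAreaRect(c),cv2.contourArea(c))
a=[cv2.resize(im[y:y+75,x:x+100],(400,300),interpolation=cv2.INTER_CUBIC) for x,y in[(184,225),(218,268),(294,250),(341,303)]]
cv2.imwrite('pics/z.png',np.vstack([np.hstack(a[:2]),np.hstack(a[2:])]))
s=cv2.imread('pics/side0.png');cv2.imwrite('pics/zs.png',cv2.resize(s[195:345,215:415],(800,600),interpolation=cv2.INTER_CUBIC))
E
```

```text
[269.5 175. ] [ 0.6239 -0.0639  0.006 ]
[307.4 194.9] [ 0.5928 -0.1267  0.006 ]
[345.6 214.9] [ 0.5616 -0.1894  0.006 ]
[383.8 234.9] [ 0.5308 -0.2519  0.006 ]
pitch [np.float64(0.06999795234480331), np.float64(0.07009453061177658), np.float64(0.06966661698654175)] dir 63.6492193268212
cuv ((268.7000427246094, 305.10003662109375), (10.28591251373291, 9.391485214233398), 26.56505012512207) 82.0
bottle ((388.3493347167969, 340.0684814453125), (42.60297775268555, 37.80429458618164), 20.556045532226562) 1484.5
```

View pics/z.png

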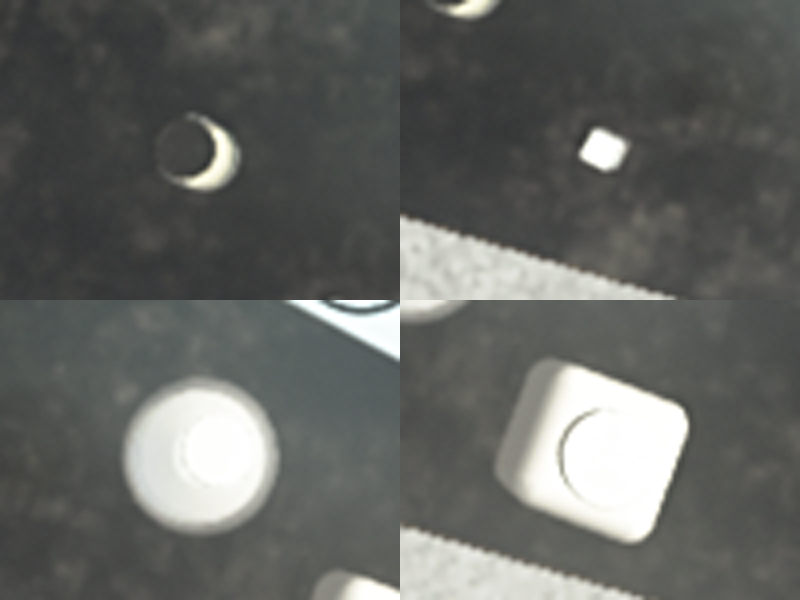

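View pics/zs.png

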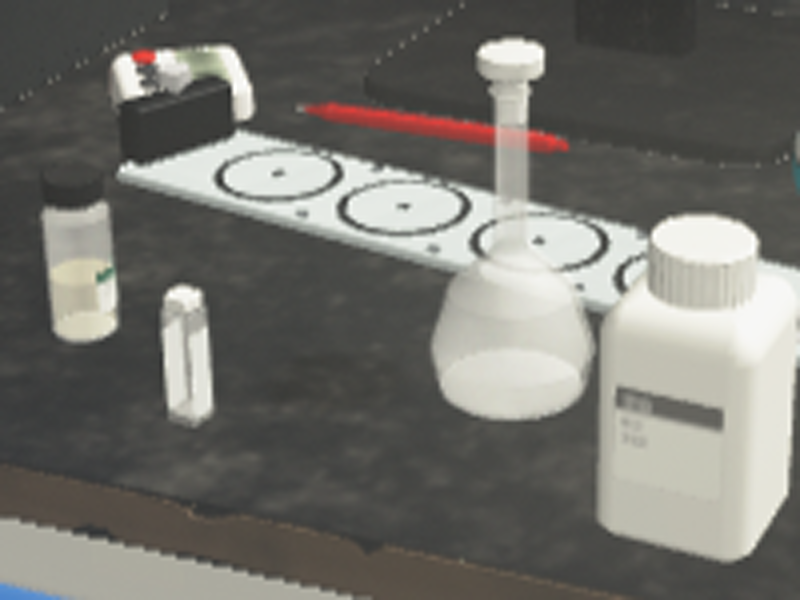

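Zoomed top view: vial cap (231,261), cuvette top (269,305), stopper (348.5,287) with the bulb at (344,288.5), bottle cap (392.5,341.5). The cuvette is roughly aligned with the rail and the bottle is turned about 7° from it. The side view agrees. Next I compute positions and cross-check them with the side camera.

```bash
cat >> h.py <<'E'
def go(x,y,z,yaw=-26.35,down=None):
    """tool-frame shift/turn to put the grasp point (6 mm ahead of TCP) at x,y,z with tool y at yaw deg, pointing down"""
    from scipy.spatial.transform import Rotation as R
    s=env.get_state();q=s['eef_rot'];R0=R.from_quat([q[1],q[2],q[3],q[0]])
    a=np.radians(yaw);ty=np.array([np.cos(a),np.sin(a),0]);tz=np.array([0,0,-1.]);R1=R.from_matrix(np.c_[np.cross(ty,tz),ty,tz])
    d=R0.inv().apply(np.array([x,y,z+.006])-s['tcp_pos']);r=(R0.inv()*R1).as_rotvec()
    print('move',np.round(d,4),np.round(r,3),'rows',round(max(np.linalg.norm(d)/.0417,np.linalg.norm(r)/.125),1))
E
python3 - <<'E'
from h import *
T={'cuv':((268.7,305.1),.051,None),'vial':((230.5,261),.068,(233.5,239.6)),'bottle':((392.3,341.3),.103,(391,254.2)),'flask':((348.4,287.2),.138,(342.5,207.2))}
for n,(p,z,s) in T.items():
    w=onz('top',*p,z);print(n,np.round(w,4),'side proj',np.round(proj('side',w)),s,'base',np.round(proj('side',[w[0],w[1],0])))
print('bulb',onz('top',343.8,288.5,.02))
# yaw of faces: image edges -> world
for n,p,a,z in[('cuv',(268.7,305.1),26.6,.051),('cuv24',(268.7,305.1),24,.051),('bot',(390,340),20.5,.085)]:
    a=np.radians(a);A=onz('top',p[0]+20*np.cos(a),p[1]+20*np.sin(a),z);B=onz('top',*p,z);print(n,'face dir',np.degrees(np.arctan2(*(B-A)[[1,0]])))
go(.34,.12,.24)
E
```

```text
cuv [ 0.4137 -0.0732  0.051 ] side proj [261. 268.] None base [263. 299.]
vial [ 0.4781 -0.0148  0.068 ] side proj [233. 238.] (233.5, 239.6) base [237. 277.]
bottle [ 0.368  -0.2544  0.103 ] side proj [389. 253.] (391, 254.2) base [387. 322.]
flask [ 0.4423 -0.188   0.138 ] side proj [342. 206.] (342.5, 207.2) base [342. 293.]
bulb [ 0.44243663 -0.18840144  0.02      ]
cuv face dir 65.18052560496378
cuv24 face dir 67.75537436056462
bot face dir 71.19446927699454
move [-0.268  -0.3333  0.01  ] [-1.000e-03  1.000e-03  1.637e+00] rows 13.1
```

```bash
cat >> h.py <<'E'
def plan(*W):
    """deltas between successive grasp-point poses (x,y,z,yaw), tool down; first from the measured pose"""
    from scipy.spatial.transform import Rotation as R
    s=env.get_state();q=s['eef_rot'];R0=R.from_quat([q[1],q[2],q[3],q[0]]);p0=s['tcp_pos']
    for x,y,z,yaw in W:
        a=np.radians(yaw);ty=np.array([np.cos(a),np.sin(a),0]);tz=np.array([0,0,-1.]);R1=R.from_matrix(np.c_[np.cross(ty,tz),ty,tz])
        p1=np.array([x,y,z+.006]);d=R0.inv().apply(p1-p0);r=(R0.inv()*R1).as_rotvec()
        print(np.round(d,4),np.round(r,3),'rows',round(max(np.linalg.norm(d)/.0417,np.linalg.norm(r)/.125),1));R0,p0=R1,p1
E
python3 -c "
from h import *
plan((.27,.36,.24,37),(.33,.18,.2,6),(.38,.0,.17,-24),(.4137,-.0732,.1,-24))"
```

```text
[-0.1112 -0.1385  0.0097] [-0.002  0.     0.531] rows 4.3
[-0.1799 -0.0604  0.04  ] [0.    0.    0.541] rows 4.7
[-0.1842  0.0309  0.03  ] [0.    0.    0.524] rows 4.5
[-0.0532  0.0606  0.07  ] [0. 0. 0.] rows 2.6
```

Call:
step_arm(
  rows=[
    [-0.022,-0.028,0.002,0,0,0.106],
    [-0.044,-0.055,0.004,0,0,0.212],
    [-0.067,-0.083,0.006,0,0,0.319],
    [-0.089,-0.111,0.008,0,0,0.425],
    [-0.111,-0.1385,0.01,0,0,0.531],
  ],
  hand=0.05,
)

```text
t: 0.52
tcp_pos: [0.2698, 0.3587, 0.2457]
eef_rot: [-0.0, 0.448, 0.894, -0.0]
force: [0.8, -0.2, -0.5]
width: 0.0497
grasp_force: 0.0
```

Call:
step_arm(
  rows=[
    [-0.036,-0.012,0.008,0,0,0.108],
    [-0.072,-0.024,0.016,0,0,0.216],
    [-0.108,-0.036,0.024,0,0,0.325],
    [-0.144,-0.048,0.032,0,0,0.433],
    [-0.18,-0.06,0.04,0,0,0.541],
  ],
)

```text
t: 0.93
tcp_pos: [0.3303, 0.179, 0.2059]
eef_rot: [0.0, 0.671, 0.742, 0.0]
force: [1.0, 0.3, 0.6]
width: 0.0497
grasp_force: 0.0
```

Call:
step_arm(
  rows=[
    [-0.037,0.006,0.006,0,0,0.105],
    [-0.074,0.012,0.012,0,0,0.21],
    [-0.11,0.018,0.018,0,0,0.314],
    [-0.147,0.025,0.024,0,0,0.419],
    [-0.184,0.031,0.03,0,0,0.524],
  ],
)

```text
t: 1.35
tcp_pos: [0.3805, -0.0009, 0.176]
eef_rot: [0.0, 0.84, 0.542, 0.0]
force: [1.4, 0.1, -0.1]
width: 0.05
grasp_force: 0.0
```

Call:
step_arm(
  rows=[
    [-0.013,0.015,0.017,0,0,0],
    [-0.027,0.03,0.035,0,0,0],
    [-0.04,0.045,0.053,0,0,0],
    [-0.053,0.0605,0.07,0,0,0],
    [-0.053,0.0605,0.07,0,0,0],
  ],
)

```text
t: 1.77
tcp_pos: [0.4146, -0.0744, 0.1038]
eef_rot: [-0.001, 0.839, 0.543, -0.001]
force: [0.5, 0.2, -0.1]
width: 0.0502
grasp_force: 0.0
```

```bash
python3 -c "
from h import *
s=env.get_state();print(s['t'],s['tcp_pos'],s['joints'],s['width'])
cv2.imwrite('pics/a.png',env.capture('side')[150:390,160:480,::-1])
plan((.4137,-.0732,.03,-24),(.4137,-.0732,.17,-24),(.52,-.075,.17,-26.35),(.6239,-.0639,.1,-26.35),(.6239,-.0639,.038,-26.35))"
```

```text
1.7667 [ 0.41458548 -0.07442194  0.10379147] [-3.42415224e-01  2.00977096e-01  2.04563210e+00 -1.12622196e-03
  8.97808881e-01  7.99131299e-02] 0.050192659629582824
[-0.0002  0.0002  0.0688] [-0.004  0.    -0.003] rows 1.7
[ 0.    0.   -0.14] [0. 0. 0.] rows 3.4
[0.0416 0.0978 0.    ] [0.    0.    0.041] rows 2.5
[0.0561 0.0882 0.07  ] [0. 0. 0.] rows 3.0
[0.    0.    0.062] [0. 0. 0.] rows 1.5
```

Call:
step_arm(
  rows=[
    [0,0,0.02,0,0,0],
    [0,0,0.04,0,0,0],
    [0,0,0.056,0,0,0],
    [0,0,0.066,0,0,0],
    [0,0,0.066,0,0,0],
  ],
)

```text
t: 2.23
tcp_pos: [0.4125, -0.0707, 0.0393]
eef_rot: [-0.002, 0.839, 0.545, -0.001]
force: [0.3, 0.1, 0.1]
width: 0.0502
grasp_force: 0.0
```

Call:
step_arm(
  rows=[
    [0,0,0,0,0,0],
    [0,0,0,0,0,0],
    [0,0,0,0,0,0],
    [0,0,0,0,0,0],
    [0,0,0,0,0,0],
  ],
  hand=0.008,
  squeeze=20,
)

```text
t: 2.65
tcp_pos: [0.415, -0.0721, 0.0413]
eef_rot: [0.001, 0.839, 0.545, 0.001]
force: [0.1, 1.2, 6.8]
width: 0.012
grasp_force: 25.2
```

Call:
step_arm(
  rows=[
    [0,0,0,0,0,0],
    [0,0,0,0,0,0],
    [0,0,0,0,0,0],
    [0,0,0,0,0,0],
  ],
)

```text
t: 2.98
tcp_pos: [0.415, -0.0721, 0.0413]
eef_rot: [0.001, 0.839, 0.544, 0.001]
force: [-0.5, 1.4, 7.3]
width: 0.0122
grasp_force: 25.2
```

```bash
python3 -c "
from h import *
s=env.get_state();print(s['t'],s['tcp_pos'],s['width'],s['grasp_force'])
cv2.imwrite('pics/b.png',cv2.resize(env.capture('side')[200:350,180:380,::-1],(800,600)))"
```

```text
2.9833 [ 0.41503252 -0.07210315  0.0413031 ] 0.012206254459489068 25.248378217220306
```

View pics/b.png

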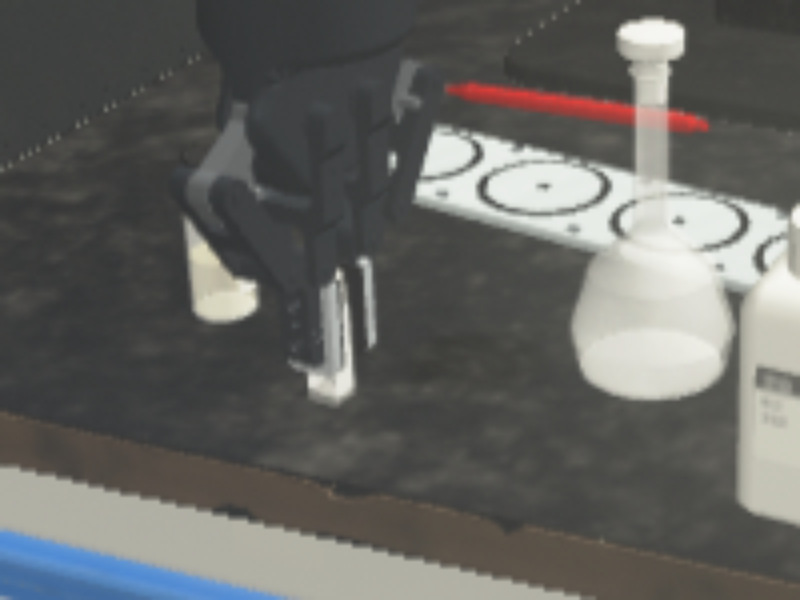

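The cuvette is held upright between the pads (330,330 in the crop), opening 12.2 mm. I carry it to mark_a.

```bash
python3 -c "
from h import *
plan((.4137,-.0732,.16,-24),(.53,-.08,.16,-26.35),(.6239,-.0639,.1,-26.35))"
```

```text
[-0.0015 -0.0005 -0.1247] [ 0.002 -0.001 -0.001] rows 3.0
[0.0411 0.109  0.    ] [0.    0.    0.041] rows 2.8
[0.0561 0.077  0.06  ] [0. 0. 0.] rows 2.7
```

Call:
step_arm(
  rows=[
    [0,0,-0.01,0,0,0],
    [0,0,-0.035,0,0,0],
    [0,0,-0.065,0,0,0],
    [0,0,-0.095,0,0,0],
    [0,0,-0.125,0,0,0],
  ],
)

```text
t: 3.45
tcp_pos: [0.4138, -0.072, 0.1669]
eef_rot: [-0.0, 0.839, 0.545, 0.0]
force: [1.4, 0.4, -0.2]
width: 0.012
grasp_force: 24.4
```

Call:
step_arm(
  rows=[
    [0.007,0.018,0,0,0,0.01],
    [0.016,0.043,0,0,0,0.02],
    [0.026,0.07,0,0,0,0.03],
    [0.034,0.092,0,0,0,0.04],
    [0.041,0.109,0,0,0,0.041],
  ],
)

```text
t: 3.87
tcp_pos: [0.5326, -0.0793, 0.1658]
eef_rot: [0.001, 0.85, 0.527, 0.001]
force: [-0.8, 0.4, -0.1]
width: 0.0124
grasp_force: 24.4
```

Call:
step_arm(
  rows=[
    [0.012,0.017,0.013,0,0,0],
    [0.027,0.037,0.029,0,0,0],
    [0.043,0.058,0.045,0,0,0],
    [0.056,0.077,0.06,0,0,0],
    [0.056,0.077,0.06,0,0,0],
  ],
)

```text
t: 4.28
tcp_pos: [0.6272, -0.0624, 0.1021]
eef_rot: [-0.0, 0.85, 0.528, 0.0]
force: [0.8, 0.0, -0.8]
width: 0.0119
grasp_force: 24.4
```

```bash
python3 -c "
from h import *
s=env.get_state();print(s['t'],s['tcp_pos'],s['width'],s['grasp_force'],s['force'])
plan((.6239,-.0639,.0415,-26.35))"
```

```text
4.2833 [ 0.62724525 -0.06236904  0.10211891] 0.011900753771995625 24.442640841007233 [ 0.82137186  0.00945806 -0.76615205]
[-0.0029 -0.0023  0.0546] [-0.001 -0.001  0.001] rows 1.3
```

Call:
step_arm(
  rows=[
    [-0.001,-0.001,0.02,0,0,0],
    [-0.002,-0.002,0.036,0,0,0],
    [-0.002,-0.002,0.045,0,0,0],
    [-0.002,-0.002,0.05,0,0,0],
    [-0.002,-0.002,0.05,0,0,0],
  ],
)

```text
t: 4.7
tcp_pos: [0.6209, -0.0639, 0.0547]
eef_rot: [-0.001, 0.85, 0.527, -0.001]
force: [0.0, 0.1, -0.1]
width: 0.012
grasp_force: 24.4
```

Call:
step_arm(
  rows=[
    [0,0,0,0,0,0],
    [0,0,0,0,0,0],
  ],
)

```text
t: 4.87
tcp_pos: [0.6224, -0.0641, 0.0564]
eef_rot: [0.001, 0.85, 0.527, 0.001]
force: [-0.3, 0.1, -0.1]
width: 0.0123
grasp_force: 24.4
```

```bash
python3 -c "
from h import *
s=env.get_state();print(s['t'],s['tcp_pos'],s['width'],s['grasp_force'],s['force'])
plan((.6239,-.0639,.0415,-26.35))
cv2.imwrite('pics/c.png',cv2.resize(env.capture('side')[180:300,200:360,::-1],(800,600)))"
```

```text
4.8667 [ 0.62240894 -0.06409698  0.05643196] 0.012251445761570017 24.442549645900726 [-0.30360931  0.1243007  -0.14604066]
[0.0008 0.0012 0.0089] [ 0.002 -0.001 -0.   ] rows 0.2
```

View pics/c.png

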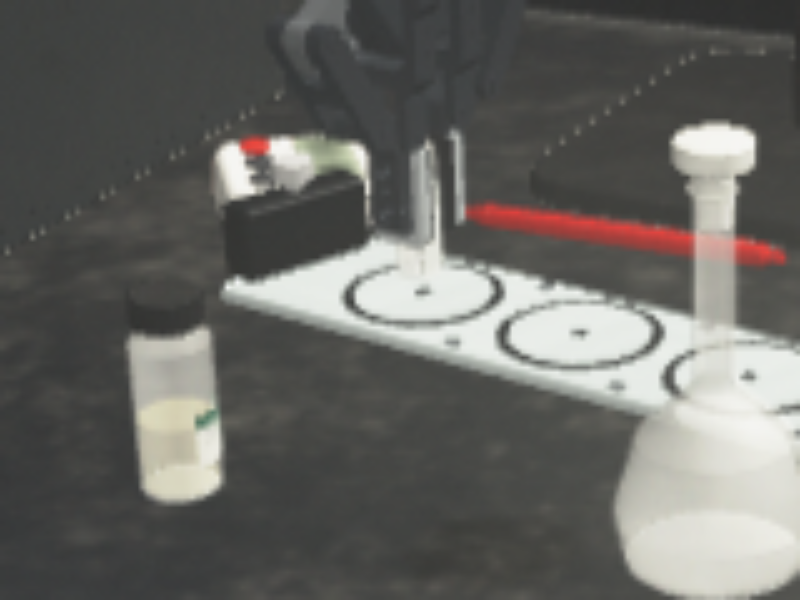

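The cuvette is about 9 mm above the mark_a dot (dot at 424,290 in the crop) and well lined up with it. I lower it until it touches.

Call:
step_arm(
  rows=[
    [0,0.001,0.003,0,0,0],
    [0,0.001,0.006,0,0,0],
    [0,0.001,0.0085,0,0,0],
    [0,0.001,0.0085,0,0,0],
    [0,0.001,0.0085,0,0,0],
  ],
)

```text
t: 5.33
tcp_pos: [0.6229, -0.0644, 0.0474]
eef_rot: [0.0, 0.85, 0.527, 0.0]
force: [-0.2, 0.6, 4.6]
width: 0.0123
grasp_force: 24.9
```

Call:
step_arm(
  rows=[
    [0,0,0,0,0,0],
    [0,0,0,0,0,0],
    [0,0,0,0,0,0],
    [0,0,0,0,0,0],
  ],
  hand=0.045,
)

```text
t: 5.67
tcp_pos: [0.6224, -0.0643, 0.0464]
eef_rot: [-0.0, 0.85, 0.527, -0.0]
force: [-0.4, 0.7, 0.5]
width: 0.045
grasp_force: 0.0
```

Call:
step_arm(
  rows=[
    [0,0,-0.015,0,0,0],
    [0,0,-0.04,0,0,0],
    [0,0,-0.08,0,0,0],
    [0,0,-0.12,0,0,0],
    [0,0,-0.12,0,0,0],
  ],
)

```text
t: 6.08
tcp_pos: [0.6274, -0.0653, 0.1752]
eef_rot: [0.005, 0.85, 0.527, 0.006]
force: [1.2, -0.5, 0.0]
width: 0.0448
grasp_force: 0.0
```

```bash
python3 -c "
from h import *
s=env.get_state();print(s['t'],s['tcp_pos'],s['width'])
plan((.53,-.02,.16,-26.35),(.4781,-.0148,.11,-26.35),(.4781,-.0148,.042,-26.35))
cv2.imwrite('pics/d.png',cv2.resize(env.capture('side')[180:300,200:360,::-1],(800,600)))"
```

```text
6.0833 [ 0.62737546 -0.06525897  0.17517776] 0.04484927711839981
[-0.0027 -0.1075  0.0075] [ 0.015 -0.004  0.   ] rows 2.6
[-0.0184 -0.0488  0.05  ] [0. 0. 0.] rows 1.7
[0.    0.    0.068] [0. 0. 0.] rows 1.6
```

View pics/d.png

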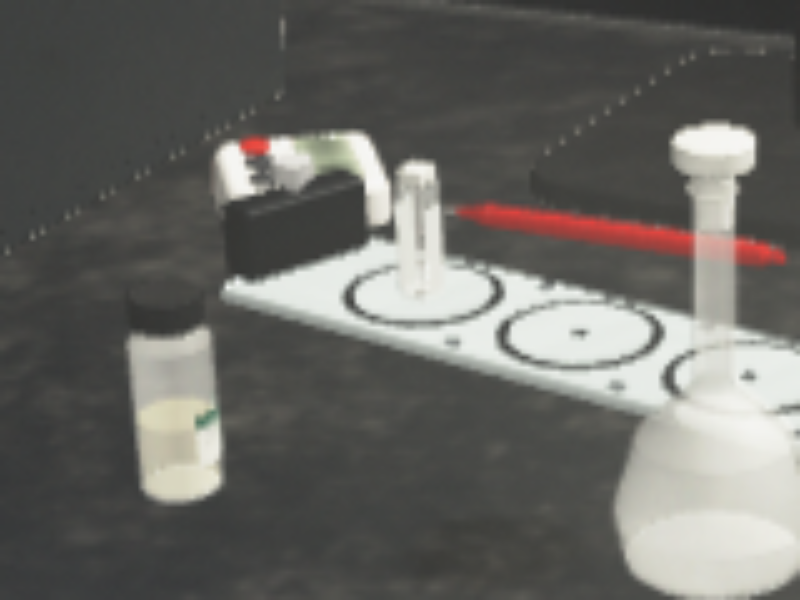

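The cuvette stands upright and well centred on mark_a (base 420,290 against dot 424,290 in the crop). Next is the vial.

Call:
step_arm(
  rows=[
    [0,-0.02,0,0,0,0],
    [-0.001,-0.05,0,0,0,0],
    [-0.002,-0.08,0,0,0,0],
    [-0.002,-0.103,0,0,0,0],
  ],
  hand=0.065,
)

```text
t: 6.47
tcp_pos: [0.5262, -0.0195, 0.1652]
eef_rot: [-0.002, 0.85, 0.527, -0.002]
force: [-0.6, 0.1, 0.6]
width: 0.0652
grasp_force: 0.0
```

Call:
step_arm(
  rows=[
    [-0.009,-0.024,0.025,0,0,0],
    [-0.018,-0.049,0.05,0,0,0],
    [-0.018,-0.049,0.05,0,0,0],
    [-0.018,-0.049,0.05,0,0,0],
  ],
)

```text
t: 6.8
tcp_pos: [0.4732, -0.0139, 0.1144]
eef_rot: [-0.003, 0.85, 0.527, -0.003]
force: [0.6, -0.4, 0.3]
width: 0.065
grasp_force: 0.0
```

```bash
python3 -c "
from h import *
s=env.get_state();print(s['t'],s['tcp_pos'],s['joint_vel'])
plan((.4781,-.0148,.042,-26.35))"
```

```text
6.8 [ 0.47320956 -0.01392334  0.1143642 ] [-3.82840015e-03  3.88369496e-03 -1.35096147e-01  1.21442870e-04
 -2.84092323e-02 -2.94891573e-04]
[0.0015 0.0053 0.0663] [-0.008  0.002 -0.   ] rows 1.6
```

Call:
step_arm(
  rows=[
    [0.001,0.002,0.015,0,0,0],
    [0.001,0.002,0.035,0,0,0],
    [0.001,0.002,0.055,0,0,0],
    [0.001,0.002,0.068,0,0,0],
    [0.001,0.002,0.068,0,0,0],
  ],
)

```text
t: 7.22
tcp_pos: [0.4802, -0.0149, 0.0469]
eef_rot: [-0.001, 0.85, 0.527, -0.001]
force: [-0.8, 0.6, -0.2]
width: 0.0652
grasp_force: 0.0
```

Call:
step_arm(
  rows=[
    [0,0,0,0,0,0],
    [0,0,0,0,0,0],
    [0,0,0,0,0,0],
    [0,0,0,0,0,0],
    [0,0,0,0,0,0],
  ],
  hand=0.02,
  squeeze=20,
)

```text
t: 7.63
tcp_pos: [0.4811, -0.015, 0.0499]
eef_rot: [0.001, 0.85, 0.527, 0.001]
force: [0.6, 0.3, 4.0]
width: 0.0261
grasp_force: 21.9
```

Call:
step_arm(
  rows=[
    [0,0,0,0,0,0],
    [0,0,0,0,0,0],
    [0,0,0,0,0,0],
    [0,0,0,0,0,0],
  ],
)

```text
t: 7.97
tcp_pos: [0.4811, -0.015, 0.0499]
eef_rot: [0.001, 0.85, 0.527, 0.001]
force: [-0.3, -0.4, 6.0]
width: 0.0259
grasp_force: 22.1
```

```bash
python3 -c "
from h import *
s=env.get_state();print(s['t'],s['tcp_pos'],s['width'])
plan((.4781,-.0148,.15,-26.35),(.56,-.10,.15,-26.35),(.5928,-.1267,.12,-26.35))"
```

```text
7.9667 [ 0.48109685 -0.01498042  0.04988193] 0.025866852469803647
[-0.0011 -0.0024 -0.1061] [ 0.003 -0.001 -0.   ] rows 2.5
[-0.04    0.1112  0.    ] [0. 0. 0.] rows 2.8
[-0.0094  0.0412  0.03  ] [0. 0. 0.] rows 1.2
```

Call:
step_arm(
  rows=[
    [0,0,-0.01,0,0,0],
    [0,0,-0.035,0,0,0],
    [0,0,-0.065,0,0,0],
    [0,0,-0.09,0,0,0],
    [0,0,-0.106,0,0,0],
  ],
)

```text
t: 8.38
tcp_pos: [0.4803, -0.0148, 0.1572]
eef_rot: [0.001, 0.85, 0.527, 0.001]
force: [-0.2, 0.0, -1.0]
width: 0.0259
grasp_force: 21.6
```

Call:
step_arm(
  rows=[
    [-0.007,0.018,0,0,0,0],
    [-0.017,0.048,0,0,0,0],
    [-0.029,0.085,0,0,0,0],
    [-0.04,0.118,0.005,0,0,0],
    [-0.049,0.15,0.015,0,0,0],
  ],
)

```text
t: 8.8
tcp_pos: [0.5939, -0.1269, 0.1408]
eef_rot: [0.001, 0.85, 0.527, 0.001]
force: [-0.2, -0.0, 0.8]
width: 0.0258
grasp_force: 21.6
```

Call:
step_arm(
  rows=[
    [0,0,0.02,0,0,0],
    [0,0,0.045,0,0,0],
    [0,0,0.063,0,0,0],
    [0,0,0.063,0,0,0],
    [0,0,0.063,0,0,0],
  ],
)

```text
t: 9.22
tcp_pos: [0.5913, -0.1249, 0.0758]
eef_rot: [-0.001, 0.85, 0.527, -0.001]
force: [0.3, -0.3, 0.6]
width: 0.0262
grasp_force: 21.6
```

```bash
python3 -c "
from h import *
s=env.get_state();print(s['t'],s['tcp_pos'],s['width'],s['joint_vel'])
plan((.5928,-.1267,.05,-26.35))
cv2.imwrite('pics/e.png',cv2.resize(env.capture('side')[180:300,240:400,::-1],(800,600)))"
```

```text
9.2167 [ 0.59133173 -0.12490479  0.0757689 ] 0.02619755527544666 [ 0.00323665 -0.03310214 -0.04123656 -0.0007773  -0.00435509 -0.00029232]
[-0.0009  0.0022  0.0198] [-0.003  0.    -0.   ] rows 0.5
```

View pics/e.png

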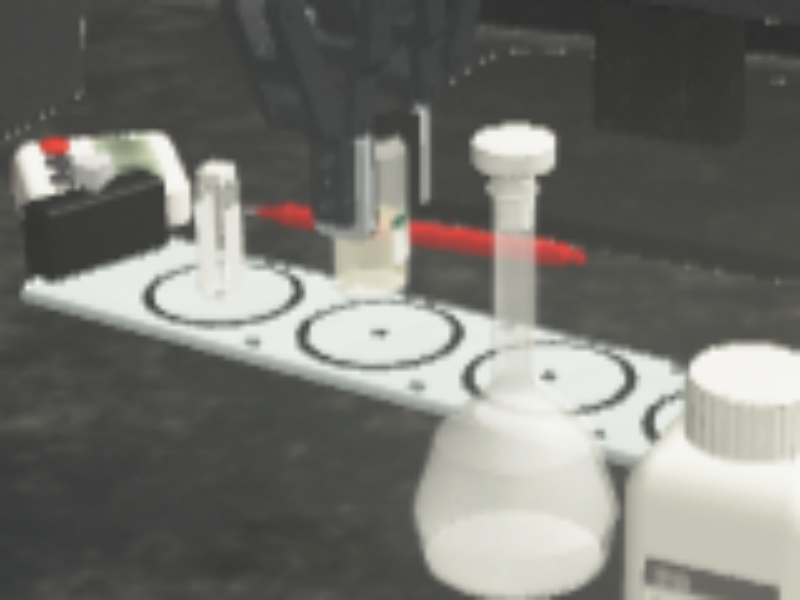

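The vial hangs upright about 20 mm above mark_b (vial at column 371, dot at 379 in the crop, so about 2 mm to the left). I lower it with a small correction.

Call:
step_arm(
  rows=[
    [-0.001,0.001,0.008,0,0,0],
    [-0.002,0.001,0.014,0,0,0],
    [-0.002,0.001,0.018,0,0,0],
    [-0.002,0.001,0.02,0,0,0],
    [-0.002,0.001,0.02,0,0,0],
  ],
)

```text
t: 9.68
tcp_pos: [0.5921, -0.1274, 0.0564]
eef_rot: [-0.0, 0.85, 0.527, -0.0]
force: [0.9, 0.2, -1.2]
width: 0.026
grasp_force: 21.6
```

Call:
step_arm(
  rows=[
    [0,0,0,0,0,0],
  ],
)

```text
t: 9.77
tcp_pos: [0.5924, -0.1274, 0.0568]
eef_rot: [-0.0, 0.85, 0.527, 0.0]
force: [0.1, -0.0, -0.1]
width: 0.0259
grasp_force: 21.6
```

Call:
step_arm(
  rows=[
    [0,0,0.0007,0,0,0],
    [0,0,0.0015,0,0,0],
    [0,0,0.0015,0,0,0],
  ],
)

```text
t: 10.02
tcp_pos: [0.5927, -0.1276, 0.0559]
eef_rot: [0.0, 0.85, 0.527, 0.0]
force: [-0.2, -0.0, 3.8]
width: 0.0262
grasp_force: 21.9
```

Call:
step_arm(
  rows=[
    [0,0,0,0,0,0],
    [0,0,0,0,0,0],
    [0,0,0,0,0,0],
    [0,0,0,0,0,0],
  ],
  hand=0.055,
)

```text
t: 10.35
tcp_pos: [0.5924, -0.1275, 0.0552]
eef_rot: [-0.0, 0.85, 0.527, 0.0]
force: [1.0, 1.0, -0.6]
width: 0.0549
grasp_force: 0.0
```

Call:
step_arm(
  rows=[
    [0,0,-0.015,0,0,0],
    [0,0,-0.04,0,0,0],
    [0,0,-0.08,0,0,0],
    [0,0,-0.12,0,0,0],
    [0,0,-0.12,0,0,0],
  ],
)

```text
t: 10.77
tcp_pos: [0.597, -0.1289, 0.1836]
eef_rot: [0.006, 0.85, 0.527, 0.005]
force: [1.1, -0.1, 1.2]
width: 0.0553
grasp_force: 0.0
```

```bash
python3 -c "
from h import *
s=env.get_state();print(s['t'],s['tcp_pos'],s['width'])
plan((.56,-.14,.23,-26.35),(.42,-.23,.23,-19),(.368,-.2544,.15,-19),(.368,-.2544,.06,-19))"
```

```text
10.7667 [ 0.59702417 -0.12894839  0.18358373] 0.05529561257123927
[-0.0262 -0.0275 -0.0529] [ 0.015 -0.002  0.   ] rows 1.6
[-0.1428 -0.0855  0.    ] [ 0.     0.    -0.128] rows 4.0
[-0.04   -0.0412  0.08  ] [0. 0. 0.] rows 2.4
[0.   0.   0.09] [0. 0. 0.] rows 2.2
```

Call:
step_arm(
  rows=[
    [-0.009,-0.008,-0.02,0,0,0],
    [-0.018,-0.016,-0.04,0,0,0],
    [-0.026,-0.025,-0.06,0,0,0],
  ],
  hand=0.085,
)

```text
t: 11.02
tcp_pos: [0.558, -0.1398, 0.2357]
eef_rot: [-0.0, 0.85, 0.527, -0.0]
force: [0.6, -0.6, 0.6]
width: 0.085
grasp_force: 0.0
```

Call:
step_arm(
  rows=[
    [-0.028,-0.016,0,0,0,-0.026],
    [-0.06,-0.036,0,0,0,-0.052],
    [-0.092,-0.055,0,0,0,-0.078],
    [-0.122,-0.073,0,0,0,-0.104],
    [-0.143,-0.0855,0,0,0,-0.128],
  ],
)

```text
t: 11.43
tcp_pos: [0.4157, -0.2307, 0.2351]
eef_rot: [-0.0, 0.814, 0.581, -0.001]
force: [0.4, -0.2, 0.1]
width: 0.0847
grasp_force: 0.0
```

Call:
step_arm(
  rows=[
    [-0.015,-0.016,0.025,0,0,0],
    [-0.03,-0.031,0.055,0,0,0],
    [-0.04,-0.041,0.08,0,0,0],
    [-0.04,-0.041,0.08,0,0,0],
    [-0.04,-0.041,0.08,0,0,0],
  ],
)

```text
t: 11.85
tcp_pos: [0.3658, -0.254, 0.1546]
eef_rot: [-0.001, 0.815, 0.58, 0.0]
force: [0.9, -0.0, 0.1]
width: 0.0853
grasp_force: 0.0
```

```bash
python3 -c "
from h import *
s=env.get_state();print(s['t'],s['tcp_pos'],s['width'])
plan((.368,-.2544,.06,-19))
cv2.imwrite('pics/f.png',env.capture('side')[130:370,240:560,::-1])"
```

```text
11.85 [ 0.36582633 -0.25396967  0.15461206] 0.085284713742399
[0.0002 0.0024 0.0886] [-0.002 -0.002 -0.002] rows 2.1
```

View pics/f.png

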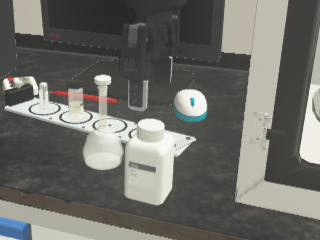

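The vial is on mark_b and the gripper is above the bottle cap (150,130 in the crop). I descend and grip.

Call:
step_arm(
  rows=[
    [0,0.001,0.015,0,0,0],
    [0,0.001,0.035,0,0,0],
    [0,0.001,0.055,0,0,0],
    [0,0.001,0.075,0,0,0],
    [0,0.001,0.09,0,0,0],
  ],
)

```text
t: 12.32
tcp_pos: [0.3699, -0.2553, 0.0657]
eef_rot: [0.002, 0.814, 0.581, 0.001]
force: [0.3, -0.0, 0.5]
width: 0.0847
grasp_force: 0.0
```

Call:
step_arm(
  rows=[
    [0,0,0,0,0,0],
    [0,0,0,0,0,0],
    [0,0,0,0,0,0],
    [0,0,0,0,0,0],
    [0,0,0,0,0,0],
  ],
  hand=0.045,
  squeeze=30,
)

```text
t: 12.73
tcp_pos: [0.3691, -0.2557, 0.0669]
eef_rot: [0.002, 0.814, 0.581, 0.001]
force: [0.7, -0.0, 5.0]
width: 0.0526
grasp_force: 32.4
```

Call:
step_arm(
  rows=[
    [0,0,0,0,0,0],
    [0,0,0,0,0,0],
    [0,0,0,0,0,0],
  ],
)

```text
t: 12.98
tcp_pos: [0.3691, -0.2557, 0.0669]
eef_rot: [0.002, 0.814, 0.58, 0.001]
force: [1.4, 0.8, 7.3]
width: 0.0528
grasp_force: 32.6
```

```bash
python3 -c "
from h import *
s=env.get_state();print(s['t'],s['tcp_pos'],s['width'],s['force'])
plan((.368,-.2544,.20,-19),(.46,-.225,.24,-26.35),(.5616,-.1894,.20,-26.35),(.5616,-.1894,.09,-26.35))"
```

```text
12.9833 [ 0.36912499 -0.25570855  0.06691146] 0.052751156090192826 [1.3554293  0.84678764 7.30548689]
[ 0.0007 -0.0009 -0.1391] [ 0.005  0.001 -0.001] rows 3.3
[ 0.0578  0.0774 -0.04  ] [0.    0.    0.128] rows 2.5
[0.077  0.0752 0.04  ] [0. 0. 0.] rows 2.8
[0.   0.   0.11] [0. 0. 0.] rows 2.6
```

Call:
step_arm(
  rows=[
    [0,0,-0.01,0,0,0],
    [0,0,-0.035,0,0,0],
    [0,0,-0.07,0,0,0],
    [0,0,-0.11,0,0,0],
    [0,0,-0.14,0,0,0],
  ],
)

```text
t: 13.4
tcp_pos: [0.3677, -0.2549, 0.2083]
eef_rot: [0.001, 0.814, 0.581, 0.0]
force: [0.5, -0.4, -1.6]
width: 0.0526
grasp_force: 32.1
```

Call:
step_arm(
  rows=[
    [0,0,-0.02,0,0,0],
    [0.01,0.012,-0.035,0,0,0.02],
    [0.025,0.033,-0.04,0,0,0.05],
    [0.043,0.058,-0.04,0,0,0.09],
    [0.058,0.077,-0.04,0,0,0.128],
  ],
)

```text
t: 13.82
tcp_pos: [0.4609, -0.2247, 0.2466]
eef_rot: [0.001, 0.85, 0.526, 0.001]
force: [0.7, -0.4, -0.9]
width: 0.0526
grasp_force: 32.1
```

Call:
step_arm(
  rows=[
    [0.02,0.02,0,0,0,0],
    [0.045,0.044,0,0,0,0],
    [0.065,0.063,0.01,0,0,0],
    [0.077,0.075,0.03,0,0,0],
    [0.077,0.075,0.04,0,0,0],
  ],
)

```text
t: 14.23
tcp_pos: [0.5632, -0.1877, 0.2036]
eef_rot: [-0.0, 0.849, 0.528, 0.001]
force: [-0.2, -0.4, -2.2]
width: 0.0527
grasp_force: 32.1
```

Call:
step_arm(
  rows=[
    [0,0,0.02,0,0,0],
    [0,0,0.045,0,0,0],
    [0,0,0.07,0,0,0],
    [0,0,0.09,0,0,0],
    [0,0,0.1,0,0,0],
  ],
)

```text
t: 14.65
tcp_pos: [0.5579, -0.1886, 0.1027]
eef_rot: [-0.002, 0.85, 0.527, -0.002]
force: [-0.9, 0.9, -0.8]
width: 0.0529
grasp_force: 32.0
```

Call:
step_arm(
  rows=[
    [0,0,0,0,0,0],
    [0,0,0,0,0,0],
  ],
)

```text
t: 14.82
tcp_pos: [0.5603, -0.1895, 0.1056]
eef_rot: [-0.0, 0.85, 0.527, -0.0]
force: [0.6, 0.3, -1.3]
width: 0.053
grasp_force: 32.0
```

```bash
python3 -c "
from h import *
s=env.get_state();print(s['t'],s['tcp_pos'],s['width'],s['force'])
plan((.5616,-.1894,.067,-26.35))
cv2.imwrite('pics/g.png',cv2.resize(env.capture('side')[150:330,240:480,::-1],(800,600)))"
```

```text
14.8167 [ 0.56027344 -0.18949701  0.10557681] 0.0530422479466755 [ 0.64620675  0.25543548 -1.29342067]
[0.0007 0.0012 0.0326] [-0.  0. -0.] rows 0.8
```

View pics/g.png

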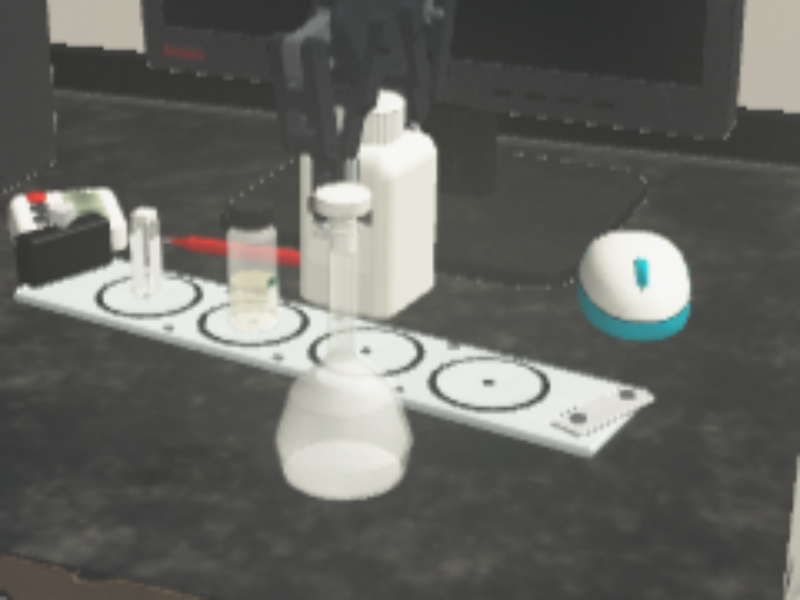

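The vial is centred on mark_b, and the bottle hangs upright about 33 mm above mark_c, clear of the flask. I lower it.

Call:
step_arm(
  rows=[
    [0,0.001,0.008,0,0,0],
    [0,0.001,0.018,0,0,0],
    [0,0.001,0.026,0,0,0],
    [0,0.001,0.031,0,0,0],
    [0,0.001,0.0325,0,0,0],
  ],
)

```text
t: 15.28
tcp_pos: [0.5608, -0.1893, 0.0728]
eef_rot: [-0.001, 0.85, 0.527, -0.001]
force: [-3.4, 2.8, 13.7]
width: 0.0527
grasp_force: 33.2
```

Call:
step_arm(
  rows=[
    [0,0,0.0005,0,0,0],
    [0,0,0.001,0,0,0],
    [0,0,0.001,0,0,0],
  ],
)

```text
t: 15.53
tcp_pos: [0.5608, -0.1893, 0.0727]
eef_rot: [-0.001, 0.85, 0.527, -0.0]
force: [-3.4, 1.0, 8.4]
width: 0.0524
grasp_force: 32.7
```

Call:
step_arm(
  rows=[
    [0,0,0,0,0,0],
    [0,0,0,0,0,0],
    [0,0,0,0,0,0],
    [0,0,0,0,0,0],
  ],
  hand=0.085,
)

```text
t: 15.87
tcp_pos: [0.5615, -0.1896, 0.0715]
eef_rot: [-0.0, 0.85, 0.527, 0.0]
force: [-0.0, -1.0, 0.4]
width: 0.0847
grasp_force: 0.0
```

Call:
step_arm(
  rows=[
    [0,0,-0.012,0,0,0],
    [0,0,-0.04,0,0,0],
    [0,0,-0.08,0,0,0],
    [0,0,-0.12,0,0,0],
    [0,0,-0.15,0,0,0],
  ],
)

```text
t: 16.28
tcp_pos: [0.5622, -0.19, 0.2247]
eef_rot: [0.001, 0.85, 0.527, 0.001]
force: [0.6, -0.9, -0.6]
width: 0.0852
grasp_force: 0.0
```

Call:
step_arm(
  rows=[
    [0,0,0,0,0,0],
    [0,0,0,0,0,0],
  ],
  hand=0.05,
)

```text
t: 16.45
tcp_pos: [0.5626, -0.1901, 0.2239]
eef_rot: [0.002, 0.85, 0.527, 0.001]
force: [0.0, 0.5, -0.8]
width: 0.0635
grasp_force: 0.0
```

```bash
python3 -c "
from h import *
s=env.get_state();print(s['t'],s['tcp_pos'],s['width'],s['force'])
plan((.4423,-.188,.21,-26.35),(.4423,-.188,.16,-26.35),(.4423,-.188,.095,-26.35))
cv2.imwrite('pics/h.png',cv2.resize(env.capture('top')[130:370,180:500,::-1],(800,600)))"
```

```text
16.45 [ 0.56261433 -0.19014286  0.22394042] 0.06350184947626811 [ 0.00973846  0.45460819 -0.77319465]
[-0.0515 -0.1088  0.0074] [ 0.005 -0.    -0.   ] rows 2.9
[0.   0.   0.05] [0. 0. 0.] rows 1.2
[0.    0.    0.065] [0. 0. 0.] rows 1.6
```

View pics/h.png

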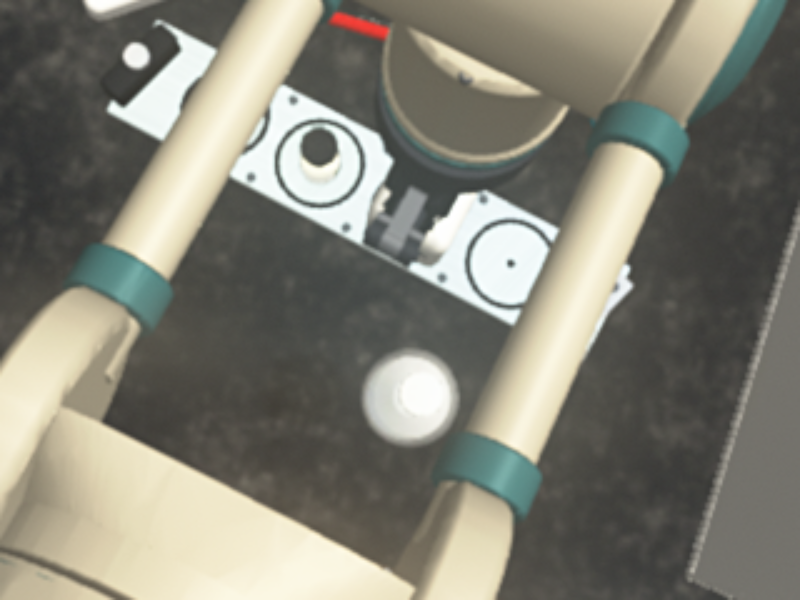

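The vial and bottle stand on their marks and the flask is still in place (stopper 420,393 in the crop). Next is the flask neck.

Call:
step_arm(
  rows=[
    [-0.01,-0.022,0,0,0,0],
    [-0.025,-0.052,0,0,0,0],
    [-0.04,-0.085,0,0,0,0],
    [-0.052,-0.1085,0,0,0,0],
    [-0.052,-0.1085,0.01,0,0,0],
  ],
)

```text
t: 16.92
tcp_pos: [0.4358, -0.1867, 0.2107]
eef_rot: [-0.002, 0.85, 0.527, -0.002]
force: [0.6, 0.1, -0.2]
width: 0.0502
grasp_force: 0.0
```

Call:
step_arm(
  rows=[
    [0,0,0.015,0,0,0],
    [0,0,0.03,0,0,0],
    [0,0,0.03,0,0,0],
    [0,0,0.03,0,0,0],
  ],
)

```text
t: 17.25
tcp_pos: [0.4404, -0.1875, 0.1798]
eef_rot: [-0.002, 0.85, 0.527, -0.001]
force: [-0.5, 0.3, 0.7]
width: 0.0498
grasp_force: 0.0
```

```bash
python3 -c "
from h import *
s=env.get_state();print(s['t'],s['tcp_pos'],s['width'],s['force'])
plan((.4423,-.188,.095,-26.35))"
```

```text
17.25 [ 0.440366   -0.18745236  0.17983452] 0.04983145386214268 [-0.46178032  0.27993348  0.66516419]
[0.0003 0.0023 0.0788] [-0.005 -0.001 -0.   ] rows 1.9
```

Call:
step_arm(
  rows=[
    [0,0.001,0.015,0,0,0],
    [0,0.001,0.033,0,0,0],
    [0,0.001,0.053,0,0,0],
    [0,0.001,0.07,0,0,0],
    [0,0.001,0.08,0,0,0],
  ],
)

```text
t: 17.67
tcp_pos: [0.4419, -0.1882, 0.1003]
eef_rot: [-0.001, 0.85, 0.527, -0.0]
force: [0.4, 0.8, -0.2]
width: 0.0504
grasp_force: 0.0
```

Call:
step_arm(
  rows=[
    [0,0,0,0,0,0],
    [0,0,0,0,0,0],
    [0,0,0,0,0,0],
    [0,0,0,0,0,0],
    [0,0,0,0,0,0],
  ],
  hand=0.01,
  squeeze=30,
)

```text
t: 18.08
tcp_pos: [0.4427, -0.1888, 0.1026]
eef_rot: [0.001, 0.85, 0.527, 0.0]
force: [0.4, 0.0, -0.4]
width: 0.0162
grasp_force: 29.2
```

Call:
step_arm(
  rows=[
    [0,0,0,0,0,0],
    [0,0,0,0,0,0],
    [0,0,0,0,0,0],
  ],
)

```text
t: 18.33
tcp_pos: [0.4426, -0.1888, 0.1024]
eef_rot: [0.001, 0.85, 0.527, 0.0]
force: [0.1, 1.0, 3.8]
width: 0.0158
grasp_force: 29.7
```

```bash
python3 -c "
from h import *
s=env.get_state();print(s['t'],s['tcp_pos'],s['width'],s['force'])
plan((.4423,-.188,.24,-26.35),(.5308,-.2519,.24,-26.35),(.5308,-.2519,.14,-26.35))"
```

```text
18.3333 [ 0.44255323 -0.18876914  0.1024409 ] 0.015795115978734953 [0.11319846 0.98637584 3.8205163 ]
[ 0.0006 -0.0004 -0.1436] [ 0.002 -0.    -0.   ] rows 3.4
[-0.018   0.1077  0.    ] [0. 0. 0.] rows 2.6
[0.  0.  0.1] [0. 0. 0.] rows 2.4
```

Call:
step_arm(
  rows=[
    [0,0,-0.01,0,0,0],
    [0,0,-0.03,0,0,0],
    [0,0,-0.06,0,0,0],
    [0,0,-0.09,0,0,0],
    [0,0,-0.11,0,0,0],
  ],
)

```text
t: 18.75
tcp_pos: [0.4427, -0.1889, 0.2142]
eef_rot: [0.001, 0.85, 0.527, 0.001]
force: [0.7, 0.6, -1.1]
width: 0.0162
grasp_force: 29.4
```

Call:
step_arm(
  rows=[
    [-0.002,0.013,0,0,0,0],
    [-0.007,0.04,0,0,0,0],
    [-0.013,0.073,0,0,0,0],
    [-0.017,0.098,0,0,0,0],
    [-0.018,0.1077,0,0,0,0],
  ],
)

```text
t: 19.17
tcp_pos: [0.5336, -0.255, 0.2103]
eef_rot: [0.001, 0.85, 0.527, 0.0]
force: [-0.3, 0.6, -0.5]
width: 0.016
grasp_force: 29.5
```

Call:
step_arm(
  rows=[
    [0,0,0.015,0,0,0],
    [0,0,0.035,0,0,0],
    [0,0,0.055,0,0,0],
    [0,0,0.075,0,0,0],
    [0,0,0.08,0,0,0],
  ],
)

```text
t: 19.58
tcp_pos: [0.5279, -0.2508, 0.1275]
eef_rot: [-0.004, 0.85, 0.527, -0.002]
force: [-1.0, 1.0, -1.3]
width: 0.0166
grasp_force: 29.5
```

Call:
step_arm(
  rows=[
    [0,0,0,0,0,0],
    [0,0,0,0,0,0],
  ],
)

```text
t: 19.75
tcp_pos: [0.5306, -0.2524, 0.1317]
eef_rot: [-0.0, 0.85, 0.527, -0.0]
force: [1.2, 0.5, 0.3]
width: 0.0162
grasp_force: 29.5
```

```bash
python3 -c "
from h import *
s=env.get_state();print(s['t'],s['tcp_pos'],s['width'],s['force'])
plan((.5308,-.2519,.1025,-26.35))
cv2.imwrite('pics/i.png',cv2.resize(env.capture('side')[150:330,240:480,::-1],(800,600)))"
```

```text
19.75 [ 0.53056626 -0.25240762  0.13168296] 0.0162025152020492 [1.2043004  0.50340598 0.32506504]
[0.0006 0.     0.0232] [-0.001 -0.    -0.   ] rows 0.6
```

View pics/i.png

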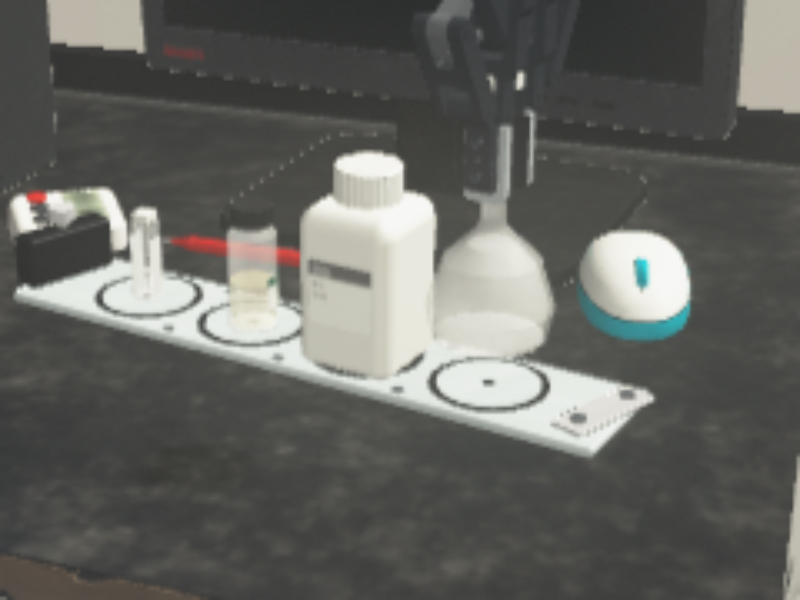

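The flask hangs upright about 23 mm above mark_d (dot 488,382), and the other three stand on their marks. I lower it.

Call:
step_arm(
  rows=[
    [0,0,0.007,0,0,0],
    [0,0,0.014,0,0,0],
    [0,0,0.019,0,0,0],
    [0,0,0.022,0,0,0],
    [0,0,0.0225,0,0,0],
  ],
)

```text
t: 20.22
tcp_pos: [0.5302, -0.2522, 0.1086]
eef_rot: [-0.001, 0.85, 0.527, -0.0]
force: [0.1, -0.1, -0.6]
width: 0.016
grasp_force: 29.6
```

Call:
step_arm(
  rows=[
    [0,0,0.0005,0,0,0],
    [0,0,0.001,0,0,0],
    [0,0,0.001,0,0,0],
  ],
)

```text
t: 20.47
tcp_pos: [0.5308, -0.2525, 0.1085]
eef_rot: [0.0, 0.85, 0.527, 0.0]
force: [-0.1, 0.4, -0.9]
width: 0.0161
grasp_force: 29.6
```

Call:
step_arm(
  rows=[
    [0,0,0.0005,0,0,0],
    [0,0,0.001,0,0,0],
    [0,0,0.001,0,0,0],
    [0,0,0.001,0,0,0],
  ],
)

```text
t: 20.8
tcp_pos: [0.5308, -0.2526, 0.1084]
eef_rot: [0.0, 0.85, 0.527, 0.0]
force: [-1.6, 1.3, 6.6]
width: 0.0161
grasp_force: 30.2
```

Call:
step_arm(
  rows=[
    [0,0,0,0,0,0],
    [0,0,0,0,0,0],
    [0,0,0,0,0,0],
    [0,0,0,0,0,0],
  ],
  hand=0.05,
)

```text
t: 21.13
tcp_pos: [0.5306, -0.2525, 0.1071]
eef_rot: [-0.0, 0.85, 0.527, 0.0]
force: [-0.1, 0.1, 0.4]
width: 0.05
grasp_force: 0.0
```

Call:
step_arm(
  rows=[
    [0,0,-0.012,0,0,0],
    [0,0,-0.035,0,0,0],
    [0,0,-0.07,0,0,0],
    [0,0,-0.11,0,0,0],
    [0,0,-0.13,0,0,0],
  ],
)

```text
t: 21.55
tcp_pos: [0.532, -0.2533, 0.2416]
eef_rot: [0.003, 0.85, 0.527, 0.001]
force: [0.9, -1.1, -0.2]
width: 0.0497
grasp_force: 0.0
```

Call:
step_arm(
  rows=[
    [-0.01,-0.03,0,0,0,0],
    [-0.02,-0.065,0,0,0,0],
    [-0.03,-0.1,0,0,0,0],
    [-0.04,-0.13,0,0,0,0],
    [-0.05,-0.16,0,0,0,0],
  ],
)

```text
t: 21.97
tcp_pos: [0.3634, -0.2256, 0.237]
eef_rot: [-0.0, 0.85, 0.528, -0.0]
force: [-1.2, -0.1, 0.5]
width: 0.0503
grasp_force: 0.0
```

Call:
step_arm(
  rows=[
    [0,0,0,0,0,0],
    [0,0,0,0,0,0],
    [0,0,0,0,0,0],
  ],
)

```text
t: 22.22
tcp_pos: [0.3657, -0.2267, 0.2376]
eef_rot: [0.001, 0.85, 0.527, 0.0]
force: [0.1, -0.1, -0.6]
width: 0.05
grasp_force: 0.0
```

```bash
python3 -c "
from h import *
a=cv2.resize(env.capture('side')[170:320,240:440,::-1],(400,300));b=cv2.resize(env.capture('top')[130:280,210:460,::-1],(500,300),interpolation=2)[:, :400]
cv2.imwrite('pics/j.png',np.vstack([a,b]))
for n,p in[('cuv',(.6239,-.0639,.057)),('vial',(.5928,-.1267,.074)),('bot',(.5616,-.1894,.109)),('flask',(.5308,-.2519,.144))]:
  u=proj('side',p);t=proj('top',p);print(n,np.round((u-[240,170])*2),np.round((t-[210,130])*2+[0,300]))"
```

```text
cuv [85. 85.] [114. 376.]
vial [149.  81.] [194. 414.]
bot [219.  56.] [280. 450.]
flask [297.  28.] [373. 488.]
```

View pics/j.png

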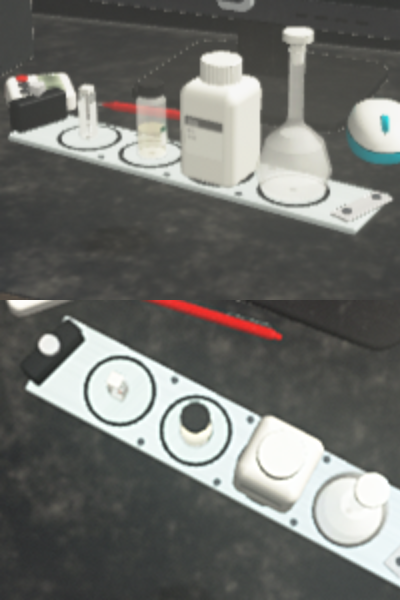

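All four stand upright and centred: in the top view the bottle cap is at (281,454) against a predicted (280,450), the flask stopper at (373,490) against (373,488), and the vial cap at (195,416) against (194,414). The cuvette is central in its ring.

```bash
python3 -c "
from bench import env
print(env.finish_job())"
```

```text
the job is handed in; nothing more can be done
None
```

The job is handed in at about 22 s of robot time: cuvette, vial, square bottle and flask stand upright, released and centred on marks a to d, counted from the stop block at mark_a. This is based on the last camera pictures; the hand-in returned no verdict.

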